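# Hang the rinsed wire baskets on the draining rack

### The job

Slide the hook bar of the draining rack fully home against its end stop, then swing the lock lever all the way across to lock it; no basket may be picked up before the bar is locked. Then hang every empty wire basket by its handle on the rack's hooks, one to a hook, any basket on any hook, each sitting down in the hook's throat, hanging freely and about upright, and no longer swinging when you finish. Leave the basket full of vials and the other things on the bench standing where they are.

Things in the scene. Friction and masses are not known exactly. Their poses are not given: they have to be found in the camera images.
- rack: fixed draining rack behind the baskets, 680 wide. Origin on the bench below the axis of the hook bar; x points away from the robot, y along the bar, z up; turned a few degrees. Base plate 12 high, x -50 to +80. A post at either end (y -315 and +275, 262 high) carries a guide rod.
- hookbar (a joint): travel (m) of the sliding hook bar along the rack's +y: 0 fully out, 0.070 fully home against the end stop at the rack's +y end. Bar 440 long, 20 by 30, its top 252 above the bench; friction about 3 N; stays where it is left. Carries four hooks and the push post.
- push_post (a point): top centre of an upright black round post, 16 across and 60 high (its foot 252, its top 312 above the bench), on top of the hook bar near its -y end: pinch or push it to slide the bar.
- locklever (a joint): angle (rad) of the lock lever about an upright axis at rack x 0, y 275 (on the +y post), anticlockwise from above: 0 open, arm along the rack's -x, out towards the robot; 1.571 locked, at its stop, arm along the rack's -y over the end of the hook bar. Friction about 0.12 Nm; stays where it is left.
- lever_pin (a point): top centre of the upright black round grip pin at the lever's end, 16 across and 55 high (top 327 above the bench; the lever's arm beneath it has its top at 272); 70 from the lever's axis.
- hook1 (a point): seat point of hook 1 (hooks are counted from the rack's -y end, 105 apart along y, and move with the hook bar): where the centre of a hung basket's apex bar comes to lie, 244 above the bench, 4 above the throat floor. A hung basket's underside is then about 148 above the bench.
- hook2 (a point): seat point of hook 2, as hook 1. Each hook is a flat steel bar 12 wide (y) that reaches from the hook bar along the rack's -x. Its throat is 20 long (x), floor 8 thick; outer side: an upturned tip, from 10 to 18 beyond the seat point, 16 high above the floor; bar side: a step 10 high.
- hook3 (a point): seat point of hook 3, as hook 1. To hang a basket, its window is threaded over the hook's tip along the rack's +x, apex bar higher than the tip, then lowered into the throat; basket yaw as the rack's, or half a turn from it.
- hook4 (a point): seat point of hook 4, as hook 1.
- basket1: empty stainless wire basket upright on the bench (some of the four are absent; all alike, about 0.2 kg). Origin: centre of underside; z up, x the short way. Tray 56 (x) by 76 (y) by 35 high. Handle over it in the basket's y-z plane: 8 mm wires rise at y = +-36 to z 85, then slope to an apex on the centre line. On the apex a flat grip plate 10 thick (x), 28 wide (y), from z 100 to 160: grip across x.
- basket1_bar (a point): centre of basket1's apex bar, below its grip plate, 99 above the underside. The bar is 8 thick, its underside at z 95. Between tray rim and apex is a window 60 high and 64 wide, open along the basket's x, through which a hook passes. The basket is the same either way round.
- basket2: as basket1: empty stainless wire basket of the same shape and size (may be absent); origin at the centre of its underside.
- basket2_bar (a point): centre of basket2's apex bar, 99 above its underside, as on basket1.
- basket3: as basket1: empty stainless wire basket of the same shape and size (may be absent); origin at the centre of its underside.
- basket3_bar (a point): centre of basket3's apex bar, 99 above its underside, as on basket1.
- basket4: as basket1: empty stainless wire basket of the same shape and size (may be absent); origin at the centre of its underside.
- basket4_bar (a point): centre of basket4's apex bar, 99 above its underside, as on basket1.
- fullbasket: a basket of the same make, but full of six amber vials with white caps (caps reach 67 high); it stands among the empty ones and is to be left alone. Origin: centre of its underside.
- flask: conical glass flask, 80 across, 120 high, bystander on the bench; origin: centre of its underside.
- beaker: glass beaker, 70 across, 85 high, bystander; origin: centre of its underside.
- dish: white porcelain dish, 90 across, 18 high, bystander; origin: centre of its underside.
- stopper: rubber stopper, 36 across, 30 high, bystander on the base plate of the rack behind the hook bar; origin: centre of its underside.
- reagent: brown reagent bottle, 60 across, 130 high, bystander; origin: centre of its underside.
- pad: paper note pad, 100 by 140 by 12, bystander; origin: centre of its underside.
Things that resemble listed ones, but are neither listed nor needed, are in the scene too. What is shaped like the basket1 but green is not meant.

How it is judged (in metres and radians):
On the way, in this order (a step that is already met when the one before it is completed fails the run):
1. the hook bar is pushed home while the lever is still open (value of joint hookbar above 0.066 m and value of joint locklever below 1 rad), for 0.2 s.
2. the lever is turned fully to the locked position with the bar home (value of joint hookbar above 0.066 m and value of joint locklever above 1.45 rad), for 0.2 s.
3. every empty basket hangs on a hook ((distance between basket1_bar and hook1 below 0.015 m or distance between basket1_bar and hook2 below 0.015 m or distance between basket1_bar and hook3 below 0.015 m or distance between basket1_bar and hook4 below 0.015 m) and angle between each of basket1, basket2, basket3, basket4's own z axis and vertical below 0.4 rad and (distance between basket2_bar and hook1 below 0.015 m or distance between basket2_bar and hook2 below 0.015 m or distance between basket2_bar and hook3 below 0.015 m or distance between basket2_bar and hook4 below 0.015 m) and (distance between basket3_bar and hook1 below 0.015 m or distance between basket3_bar and hook2 below 0.015 m or distance between basket3_bar and hook3 below 0.015 m or distance between basket3_bar and hook4 below 0.015 m) and (distance between basket4_bar and hook1 below 0.015 m or distance between basket4_bar and hook2 below 0.015 m or distance between basket4_bar and hook3 below 0.015 m or distance between basket4_bar and hook4 below 0.015 m)), for 0.2 s.
At the end, for the whole second after the job is handed in: The hook bar is home (within 4 mm of its stop), the lever is within 0.12 rad of fully locked, and every empty basket hangs with its apex bar within 15 mm of the seat point of a hook, upright within 0.4 rad and at most gently swaying (under 0.15 m/s) (all of step 2 and all of step 3 and linear speed of each of basket1, basket2, basket3, basket4 below 0.15 m/s); the robot touches nothing.
It fails at once if an empty basket is lifted before the bar is home and locked (not (value of joint hookbar above 0.066 m and value of joint locklever above 1.45 rad) and height (world z) of any of basket1, basket2, basket3, basket4 above 0.05 m).
It fails at once if the full basket or another bystander is moved more than 40 mm or tipped (distance of any of fullbasket, flask, beaker, dish, stopper, reagent, pad from where it was at the start of the episode above 0.04 m or angle between any of fullbasket, flask, beaker, reagent's own z axis and vertical above 0.5 rad).
Of basket1, basket2, basket3, basket4 only 2 to 4 are there at a start; the rules pass over those that are not, and their reading is None.
At some moment in a run one of basket1, basket2, basket3, basket4 may be knocked a few centimetres aside while the robot is not near it.
It also fails if it takes over 210 s, if anything falls off the work surface, if the arm or the gripper's body presses on something with over 40 N, if the wrist force passes 120 N, or if a joint passes its speed limit or range.

### The arm

A 6-joint arm with a two-finger parallel gripper is mounted at the origin on the work surface. World frame = base frame: x ahead of the robot, y to its left, z up, the work surface at z = 0. Lengths are in m, angles in degrees, forces in N, time in s.
With the tool pointing down it reaches from about 0.3 to 0.775 m from the base axis. Payload 14.6 kg.
Tool frame: the origin (TCP) lies at the very end of the fingers, on their centre line; the grasp point (between the pads) lies 19 mm behind it (hold_point_z is the distance from the TCP to the grasp point, in m); z points along the fingers, y is the line along which they close (so a half turn about z gives the same grasp; the last joint's range is limited). The gripper opens to 85 mm and grips with 20 to 120 N. Pads are 22 mm wide; open, the fingers measure 114 mm over their backs; the gripper's body (76 mm by 85 mm) begins 54 mm behind the grasp point. The pads swing forward as they close: fully open they stand 13 mm farther back than shut.
Start: joints at [65.741, 17.183, 87.147, -0, 75.671, -3.816], TCP at [0.192, 0.515, 0.231] pointing down, gripper open.
Joint ranges: [-173.82, 173.82], [-45.26, 126.66], [13.44, 144.39], [-59.66, 239.66], [0, 175.72], [-146.38, 146.38]. Speed limits (degrees/s): [127.2, 127.2, 147.25, 180, 180, 180].

### API

Orientations are given as [roll, pitch, yaw] about the fixed x, y, z axes, in that order (R = Rz(yaw) Ry(pitch) Rx(roll)).
In Python, from station import * gives the robot as it stands. Calls block until the motion is done:
- reach(position, orientation): joint-space move of the TCP to a pose.
- move_straight(position, feed=0.15, orientation=None, contact_N=None): straight line of the TCP; orientation=None keeps the orientation; feed is the mean speed in m/s. With contact_N (N) it stops when the force on the tool has changed by that much, and returns True; else False.
- move_j(angles): joint-space move.
- ungrasp() and grasp(newtons=None): open the fingers fully, or close them until they stop; newtons is the grip in N (None keeps the last).
- pause(seconds).
- solve_ik(position, orientation): joint angles nearest the present ones, or None.
- sense(): the state.
- read_camera(name): name is "side" or "top" or "wrist"; returns the picture (480x640x3 uint8, red, green, blue); there is no depth.
- get_calibration(name): a dict with "fx", "fy", "cx", "cy" (pixels), "R" (3x3) and "t" (3): a world point X has camera coordinates R X + t. Camera axes: x right, y down, z forward; pixel columns grow to the right and rows downward; lengths in m; the calibration is good to about 2 mm. A picture is of the moment at which its call begins: read the wrist's pose just before it. get_calibration takes no time and is no camera call; for the wrist camera it gives the pose at the moment of the call.
A pose or a line that the arm cannot do raises MotionError and nothing moves.
- finish_job(): hands the job in; it is judged then, once.
The state is a dict: "clock": time; "joint_positions": joint angles; "dq": joint speeds; "joint_torque": joint torques, N m; "eef_pos": TCP position; "orientation": TCP orientation; "wrist_force": force on the tool from outside, world axes, zero at the start; "torque": the same for the moment, N m; "grip_width": finger opening in m; "finger_force": force on a finger pad.
Only numpy, scipy, OpenCV 4.12 (cv2) and the standard library are available. Lean on these libraries where they do the work, as an engineer would, in place of code of your own. Each camera call takes 0.05 s, during which the arm holds its last target. There are 200 camera calls.

## Working session

There is one attempt and no reset: what is moved stays moved. The work goes in short steps, each a Python script; the robot and the scene stay as the last script left them, time stands still between calls to the robot, and variables do not carry over. Pictures are saved under pics/ and viewed, at most 14 in all, crops included, and the job is handed in when it is done.

```bash
mkdir -p pics; python3 - <<'E'
from station import *
import cv2,numpy as np
for n in ("side","top"):
    c=get_calibration(n); im=read_camera(n); cv2.imwrite(f"pics/{n}0.png",im[:,:,::-1])
    R=np.array(c["R"]);print(n,c["fx"],c["fy"],c["cx"],c["cy"],(-R.T@np.array(c["t"])).round(3),R.round(3).tolist())
s=sense();print(s["clock"],s["eef_pos"],s["orientation"],s["grip_width"])
E
```

```text
side 559.7294732879757 559.7294732879757 323.2969371539698 242.85046262901682 [-0.236 -0.776  1.176] [[0.704, -0.71, -0.003], [-0.472, -0.465, -0.749], [0.531, 0.529, -0.662]]
top 567.6227357428592 567.6227357428592 316.3345710999843 238.96015646564052 [ 0.382 -0.002  1.571] [[-0.025, -1.0, 0.005], [-0.994, 0.024, -0.11], [0.11, -0.008, -0.994]]
0.1 [0.19202187 0.51518154 0.23079496] [-1.79943096e+02 -5.29616742e-03  1.59557318e+02] 0.08539606609554558
```

View pics/top0.png

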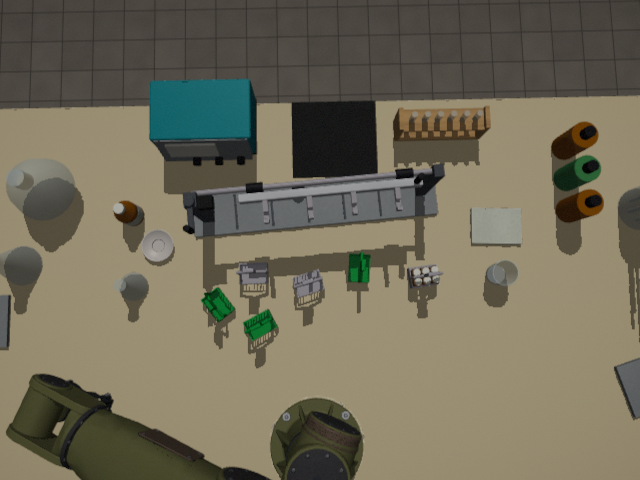

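View pics/side0.png

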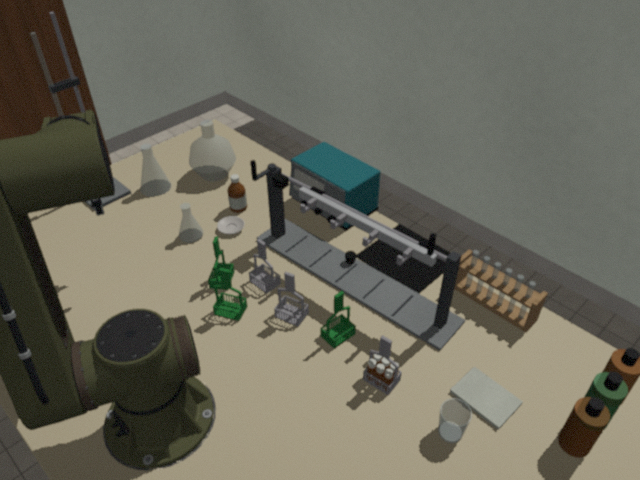

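Top view: two grey empty baskets at (253,270) and (307,285). The full one with white caps is at (425,275), and the green decoys are at (219,304), (260,325) and (359,268). The push post is near (420,181) and the lever at (190,205–228). I'll enlarge to confirm.

```bash
python3 - <<'E'
import cv2,numpy as np
a=cv2.imread("pics/top0.png")[155:350,175:445];cv2.imwrite("pics/c1.png",cv2.resize(a,(800,578),interpolation=cv2.INTER_CUBIC))
b=cv2.imread("pics/side0.png")[150:345,200:470];cv2.imwrite("pics/c2.png",cv2.resize(b,(800,578),interpolation=cv2.INTER_CUBIC))
E
```

```text
(no output)
```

View pics/c1.png

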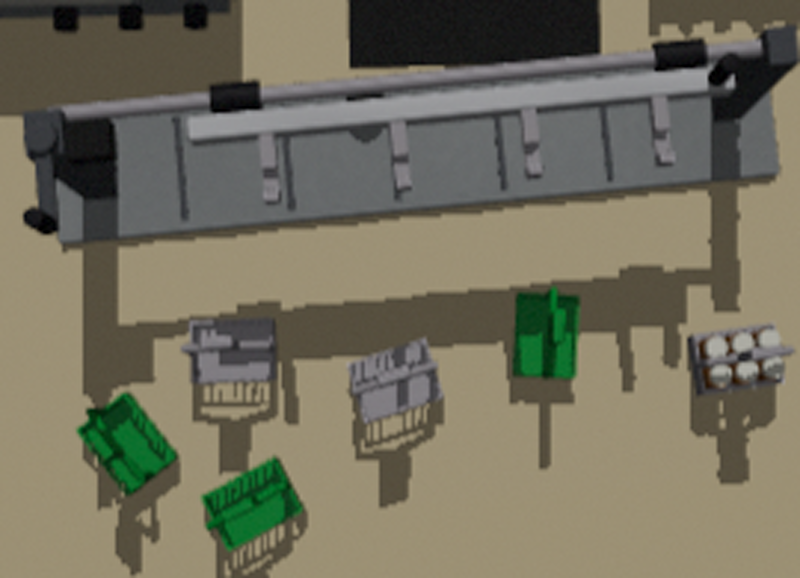

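View pics/c2.png

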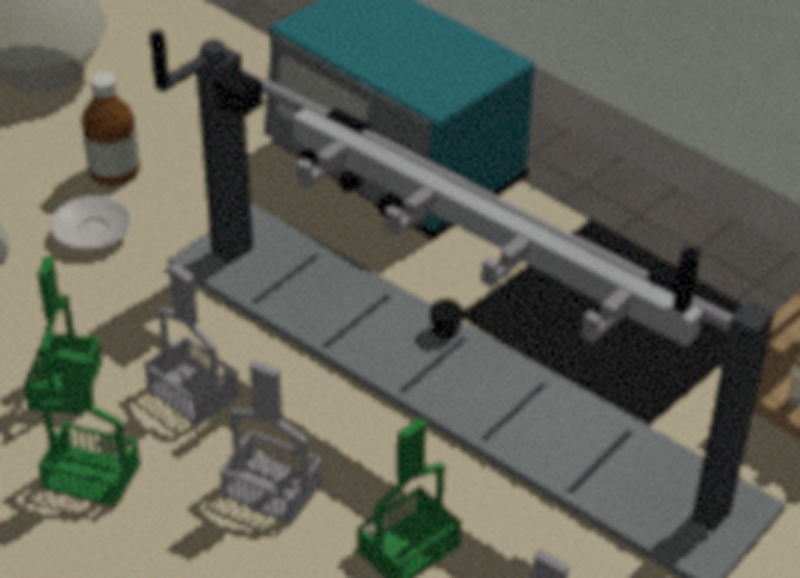

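Crops confirm it: empty baskets are A (c1 230,350) and B (c1 395,378), and the post, pin and hook tips are clear. Next I fit the rack pose from the picked points in both views.

```bash
cat > h.py <<'E'
from station import *
import numpy as np, cv2
from scipy.optimize import least_squares
def proj(c,X):
    p=np.array(c["R"])@np.asarray(X,float)+np.array(c["t"]); return np.array([c["fx"]*p[0]/p[2]+c["cx"],c["fy"]*p[1]/p[2]+c["cy"]])
def ray(c,uv,z):
    R=np.array(c["R"]);o=-R.T@np.array(c["t"]);d=R.T@np.array([(uv[0]-c["cx"])/c["fx"],(uv[1]-c["cy"])/c["fy"],1]);return o+d*(z-o[2])/d[2]
def tri(c1,u1,c2,u2):
    return least_squares(lambda X:np.r_[proj(c1,X)-u1,proj(c2,X)-u2],[.5,0,.2])
E
python3 - <<'E'
from h import *
T,S=get_calibration("top"),get_calibration("side")
t=lambda u,v:np.array([175+u/2.963,155+v/2.963]); s=lambda u,v:np.array([200+u/2.963,150+v/2.963])
for n,a,b in [("pin",t(33,215),s(157,36)),("post",t(734,65),s(690,252)),("hk4",t(271,195),s(306,165)),("hk3",t(402,184),s(392,213)),("hk2",t(533,170),s(489,262)),("hk1",t(664,158),s(591,318)),("Aplate",t(195,345),s(182,267)),("Bplate",t(375,372),s(266,366)),("postR",t(780,45),s(752,315)),("postL",t(43,118),s(215,46))]:
    r=tri(T,a,S,b);print(n,r.x.round(4),"res",r.fun.round(1))
for n,p,z in [("hk4",(271,194),.256),("hk3",(402,183),.256),("hk2",(533,169),.256),("hk1",(664,157),.256),("barL1",(187,118),.252),("barL2",(190,140),.252),("barR1",(705,70),.252),("barR2",(706,93),.252),("pin",(33,215),.327),("post",(734,65),.312),("base+y",(62,245),.012),("base-y",(778,177),.012)]:
    print(n,ray(T,t(*p),z).round(4))
E
```

```text
pin [0.5517 0.2773 0.3227] res [-0.4  0.5  0.8 -0.1]
post [ 0.6556 -0.254   0.315 ] res [-0.3  0.3  0.5 -0.1]
hk4 [0.5732 0.1044 0.2534] res [-0.2  0.2  0.3 -0. ]
hk3 [0.5793 0.0009 0.2531] res [-0.3  0.4  0.5 -0.1]
hk2 [ 0.5883 -0.1035  0.2542] res [-0.1  0.2  0.2 -0. ]
hk1 [ 0.5957 -0.2079  0.2528] res [-0.1  0.2  0.2 -0. ]
Aplate [0.4663 0.1748 0.1532] res [ 1.2 -1.7 -2.3  0.1]
Bplate [0.4386 0.025  0.1465] res [ 0.8 -1.  -1.3  0.1]
postR [ 0.6834 -0.303   0.2599] res [-0.1  0.1  0.2 -0. ]
postL [0.6322 0.2833 0.2713] res [-1.4  1.8  2.8 -0.2]
hk4 [0.5742 0.1038 0.256 ]
hk3 [5.805e-01 2.000e-04 2.560e-01]
hk2 [ 0.5892 -0.1037  0.256 ]
hk1 [ 0.5963 -0.2078  0.256 ]
barL1 [0.6374 0.1699 0.252 ]
barL2 [0.6196 0.1677 0.252 ]
barR1 [ 0.6665 -0.2441  0.252 ]
barR2 [ 0.6478 -0.2441  0.252 ]
pin [0.5522 0.2755 0.327 ]
post [ 0.657  -0.2554  0.312 ]
base+y [0.5664 0.3187 0.012 ]
base-y [ 0.6145 -0.3522  0.012 ]
```

```bash
cat >> h.py <<'E'
PSI=4.05; O=np.array([.6415,.0067])
def W(x,y,z):
    c,s=np.cos(np.radians(PSI)),np.sin(np.radians(PSI)); return [O[0]+c*x-s*y,O[1]+s*x+c*y,z]
def rel(p):
    c,s=np.cos(np.radians(PSI)),np.sin(np.radians(PSI)); d=np.asarray(p)[:2]-O; return np.array([c*d[0]+s*d[1],-s*d[0]+c*d[1]])
def dn(yaw): return [180,0,yaw]
def st(m=""):
    s=sense();print(m,round(s["clock"],1),s["eef_pos"].round(4),"rack",rel(s["eef_pos"]).round(4),"w",round(s["grip_width"],4),"F",np.round(s["wrist_force"],1),"ff",np.round(s["finger_force"],1),flush=True)
E
python3 - <<'E'
from h import *
for y in (PSI-90,PSI+90):print(y,solve_ik([.656,-.2545,.42],dn(y)),solve_ik([.656,-.2545,.275],dn(y)))
for y in (PSI,PSI+180): print(y,solve_ik(W(-.07,.275,.29),dn(y)),solve_ik(W(0,.205,.29),dn(y+90)))
p=np.array([.656,-.2545])
e=sense()["eef_pos"];move_straight([e[0],e[1],.42],.25)
reach([*p,.42],dn(PSI-90) if solve_ik([*p,.275],dn(PSI-90)) is not None else dn(PSI+90)); st()
move_straight([*p,.277],.15,contact_N=8);st("down")
grasp(30);st("grip")
E
```

```text
-85.95 None None
94.05 [-24.18573554  39.23177862  30.71590189   0.         110.05231949
 -28.23573554] [-24.18573554  36.97312389  52.95017443   0.          90.07670169
 -28.23573554]
4.05 [ 2.31618639e+01  2.40750933e+01  7.01423895e+01 -2.54444375e-14
  8.57825172e+01  1.09111864e+02] [ 1.54430248e+01  3.03480156e+01  6.11356461e+01 -2.54444375e-14
  8.85163383e+01  1.13930248e+01]
184.05 [ 23.16186387  24.07509329  70.14238953   0.          85.78251718
 -70.88813613] None
 4.2 [ 0.6562 -0.2537  0.4202] rack [-0.0037 -0.2608] w 0.0851 F [-0.8  0.   0.1] ff 0.0
down 5.2 [ 0.6563 -0.2546  0.2783] rack [-0.0037 -0.2616] w 0.0852 F [-0.4 -0.  -0.5] ff 0.0
grip 5.9 [ 0.6594 -0.2534  0.2775] rack [-0.0006 -0.2607] w 0.0148 F [35.5 -0.5 -3.2] ff 30.6
```

```bash
python3 - <<'E'
from h import *
move_straight(W(.0012,-.2607,.2775),.05);st()
print(move_straight(W(.0012,-.2607+.066,.2775),.08));st()
print(move_straight(W(.0012,-.2607+.080,.2775),.03,contact_N=15));st("stop")
pause(.3);ungrasp();st()
e=sense()["eef_pos"];move_straight([e[0],e[1],.43],.25);st()
E
```

```text
6.2 [ 0.6596 -0.2535  0.2775] rack [-0.0003 -0.2609] w 0.0151 F [-18.5   1.4   2.8] ff 31.2
False
 7.1 [ 0.655  -0.1918  0.2776] rack [-0.0005 -0.1989] w 0.0151 F [ -9.7 -24.5   0.6] ff 30.8
True
stop 7.6 [ 0.6543 -0.1789  0.2772] rack [-0.0004 -0.186 ] w 0.0002 F [-0.6  3.1  1.9] ff 1.6
 8.7 [ 0.6542 -0.1799  0.2768] rack [-0.0005 -0.1871] w 0.0854 F [ 0.  -0.3 -0.1] ff 0.0
 9.4 [ 0.6543 -0.18    0.4284] rack [-0.0004 -0.1871] w 0.0855 F [ 0.6 -0.6 -0.7] ff 0.0
```

```bash
python3 - <<'E'
from h import *
reach(W(-.3,-.19,.43),dn(94.05))
im=read_camera("top")[:,:,::-1];cv2.imwrite("pics/top1.png",im)
cv2.imwrite("pics/c3.png",cv2.resize(im[155:350,175:445],(800,578),interpolation=cv2.INTER_CUBIC))
E
```

```text
(no output)
```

View pics/c3.png

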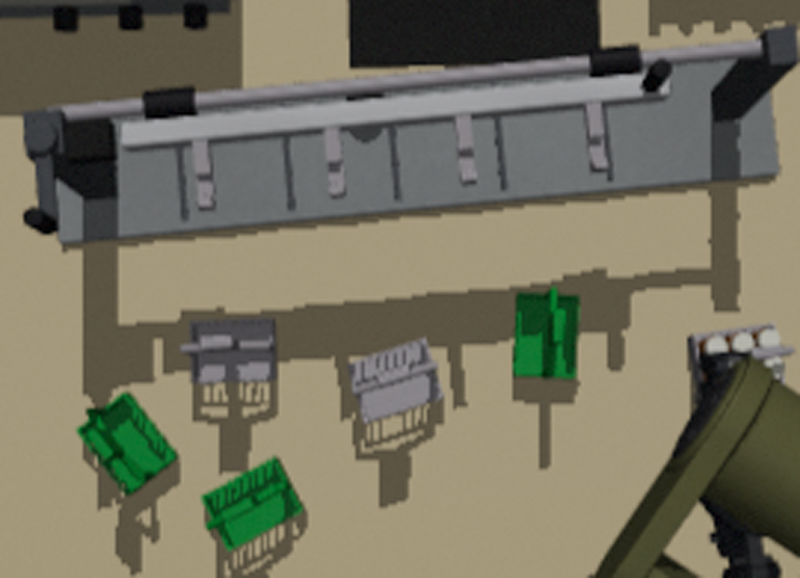

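The bar is only about 53 mm across: the post slipped through the pinch (hook 4 moved from 271 to 205 px). I'll push it home with closed fingers from behind the post.

```bash
python3 - <<'E'
from h import *
grasp(30)
reach(W(-.0,-.262,.43),dn(94.05)); move_straight(W(.0,-.262,.274),.2,contact_N=8);st()
for y,f,c in ((-.225,.08,10),(-.19,.03,25)):
    print(move_straight(W(.0,y,.274),f,contact_N=c));st()
pause(.3);st()
E
```

```text
13.5 [ 0.6601 -0.2549  0.2762] rack [ 1.000e-04 -2.623e-01] w -0.0 F [ 0.7  0.2 -0.3] ff 0.0
False
 14.1 [ 0.6574 -0.2175  0.2742] rack [ 1.000e-04 -2.247e-01] w 0.0002 F [-0.  -0.6 -0.7] ff 0.0
True
 14.6 [ 0.6569 -0.2142  0.2736] rack [-2.000e-04 -2.214e-01] w 0.0001 F [ 0.9 -3.7  3. ] ff 1.9
 14.9 [ 0.6569 -0.2142  0.2734] rack [-0.0003 -0.2214] w -0.0001 F [ 0.8 -5.4  3.4] ff 2.1
```

```bash
python3 - <<'E'
from h import *
for y in (-.216,-.212,-.208,-.204,-.2,-.196):
    r=move_straight(W(.0,y,.274),.015,contact_N=30);pause(.15);st(r)
    if abs(rel(sense()["eef_pos"])[1]-y)>.003: break
im=read_camera("top")[:,:,::-1];cv2.imwrite("pics/top2.png",im)
cv2.imwrite("pics/c4.png",cv2.resize(im[155:350,175:445],(800,578),interpolation=cv2.INTER_CUBIC))
E
```

```text
True 15.3 [ 0.6567 -0.2144  0.2733] rack [-0.0005 -0.2216] w 0.0002 F [ 0.5 -3.8  1.4] ff 1.6
```

View pics/c4.png

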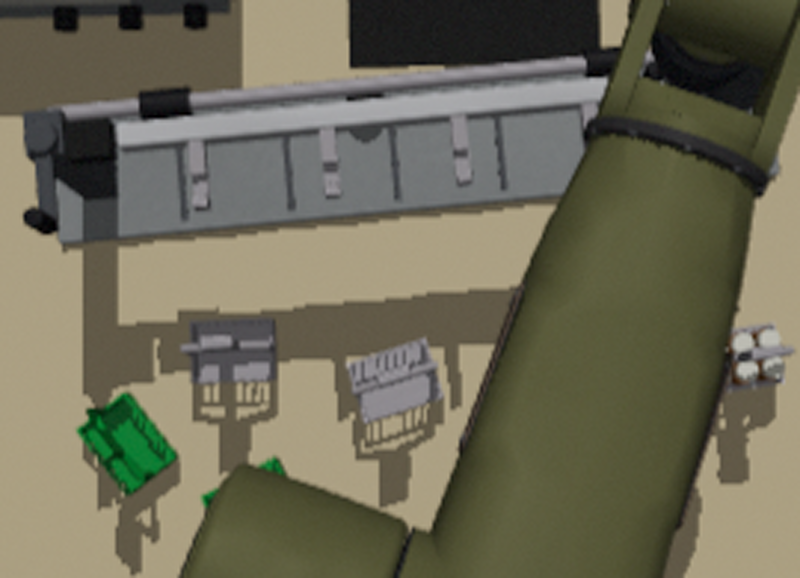

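The bar's end (px 117) now meets the black stop block's edge (px 118). Two pushes of over 25 N gave no motion, so it looks home, with a start offset of about 13 mm. I'll do one firmer push as a check, then lock the lever.

```bash
python3 - <<'E'
from h import *
print(move_straight(W(.0,-.20,.274),.02,contact_N=45));st();pause(.3);st("home")
move_straight(W(.0,-.235,.274),.1);move_straight(W(.0,-.235,.43),.3);ungrasp()
y0=PSI if False else PSI
reach(W(-.07,.275,.43),dn(PSI));st()
im=read_camera("wrist")[:,:,::-1];c=get_calibration("wrist");cv2.imwrite("pics/w1.png",im)
print("pin",proj(c,W(-.07,.275,.327)),"axis",proj(c,W(0,.275,.272)),"barend",proj(c,W(0,.22,.252)))
E
```

```text
True
 15.9 [ 0.6566 -0.2147  0.2733] rack [-0.0005 -0.2219] w -0.0004 F [ 2.3 -4.9  3.4] ff 2.7
home 16.2 [ 0.6566 -0.2147  0.2733] rack [-0.0006 -0.2219] w -0.0002 F [ 1.  -4.6  2.8] ff 2.4
 20.0 [0.5525 0.2756 0.43  ] rack [-0.0697  0.2745] w 0.0851 F [ 0.2 -0.1  1. ] ff 0.0
pin [319.12491625 241.86577971] axis [319.06501839 140.20672619] barend [382.98864438 140.5061104 ]
```

View pics/w1.png

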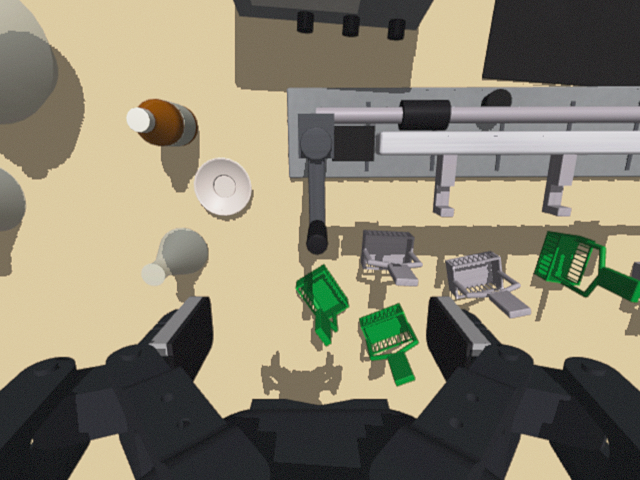

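Home is confirmed: the finger stopped at the same y under a 45 N push. The pin is at (317,237) and the prediction was (319,242), so within 3 mm. Now I swing the lever.

```bash
python3 - <<'E'
from h import *
P=lambda a,r=.069:W(-r*np.cos(a),.275-r*np.sin(a),.290)
print(move_straight(P(0),.15,contact_N=10));grasp(25);st("grip")
for a in np.radians(np.arange(10,91,10)):
    r=move_straight(P(a),.06,orientation=dn(PSI+np.degrees(a)),contact_N=40);st(f"{np.degrees(a):.0f} {r}")
    if r: break
E
```

```text
False
grip 21.7 [0.5532 0.2762 0.2902] rack [-0.069   0.2751] w 0.0152 F [-0.7 -0.1  1. ] ff 25.4
10 False 22.1 [0.5556 0.2642 0.2902] rack [-0.0675  0.2629] w 0.0153 F [5.1 1.9 1. ] ff 25.3
20 False 22.4 [0.5599 0.2533 0.2901] rack [-0.064   0.2517] w 0.015 F [ 9.6  5.  -0.7] ff 25.2
30 False 22.8 [0.566  0.2433 0.2901] rack [-0.0586  0.2414] w 0.0154 F [14.   9.5 -1.9] ff 25.1
40 False 23.1 [0.5736 0.2347 0.2901] rack [-0.0516  0.2322] w 0.0156 F [13.8 14.4 -2.6] ff 25.1
50 False 23.5 [0.5825 0.2276 0.2901] rack [-0.0432  0.2245] w 0.0153 F [14.2 18.7 -2.3] ff 25.1
60 False 23.8 [0.5925 0.2218 0.2901] rack [-0.0337  0.218 ] w 0.015 F [10.3 21.  -0.8] ff 25.1
70 False 24.2 [0.6033 0.2178 0.2901] rack [-0.0232  0.2132] w 0.0154 F [ 6.8 21.3 -1.4] ff 25.2
80 False 24.5 [0.6148 0.2159 0.29  ] rack [-0.0119  0.2106] w 0.0151 F [ 3.8 22.8 -0.1] ff 25.3
90 False 24.9 [0.625  0.2158 0.29  ] rack [-0.0017  0.2098] w 0.0154 F [-15.5  20.    2.9] ff 26.1
```

```bash
python3 - <<'E'
from h import *
print(move_straight(W(.006,.209,.29),.02,orientation=dn(PSI+90),contact_N=25));pause(.3);st("end")
ungrasp();e=sense()["eef_pos"];move_straight([e[0],e[1],.43],.25)
reach(W(-.10,.12,.50),dn(PSI+90));st()
c=get_calibration("wrist");im=read_camera("wrist")[:,:,::-1];cv2.imwrite("pics/w2.png",im)
import json;json.dump({k:np.array(v).tolist() for k,v in c.items()},open("w2.json","w"))
print("pin",proj(c,W(0,.205,.327)),"axis",proj(c,W(0,.275,.272)))
for i,y in enumerate((-.1535,-.0485,.0565,.1615)):print("tip",i+1,proj(c,W(-.061,y,.256)))
E
```

```text
True
end 25.4 [0.6248 0.2161 0.2901] rack [-0.0019  0.2101] w 0.0155 F [-12.6  -1.7   6.2] ff 27.1
 27.5 [0.5333 0.1193 0.499 ] rack [-0.1     0.1199] w 0.0854 F [ 0.   1.1 -0.3] ff 0.0
pin [439.76645545 121.97863387] axis [427.29353867  46.29882374]
tip 1 [349.89651677 418.43999875]
tip 2 [351.85033319 346.01471064]
tip 3 [354.0700839  263.73160406]
tip 4 [356.6140283  169.43108351]
```

View pics/w2.png

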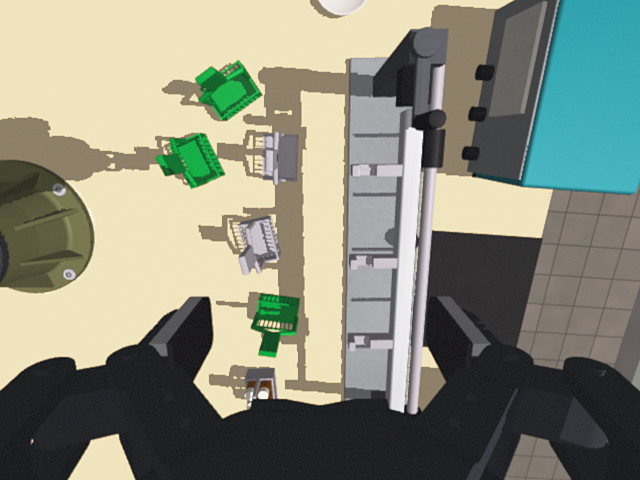

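The lever is locked: the pin is at (437,118), the predicted locked position (440,122) within the same offset as the axis. The hook tips match predictions within 4 px. Next, a close view of both empty baskets.

```bash
python3 - <<'E'
from h import *
import json
reach([.44,.10,.44],dn(94.05));pause(.3)
c=get_calibration("wrist");im=read_camera("wrist")[:,:,::-1];cv2.imwrite("pics/w3.png",im)
json.dump({k:np.array(v).tolist() for k,v in c.items()},open("w3.json","w"))
R=np.array(c["R"]);print((-R.T@np.array(c["t"])).round(3))
ps=[proj(c,[.4663,.1748,.153]),proj(c,[.4386,.025,.147])];print(ps)
cv2.imwrite("pics/w3c.png",cv2.resize(im[40:400,150:630],(800,600),interpolation=cv2.INTER_CUBIC))
E
```

```text
[0.436 0.167 0.582]
[array([346.3336771 , 139.39416928]), array([313.70550078, 259.63371357])]
```

View pics/w3c.png

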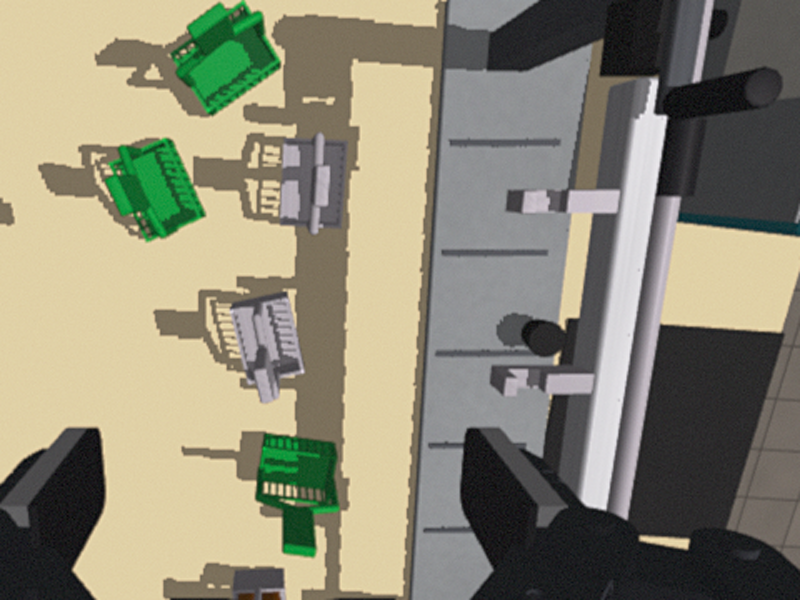

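Basket A has its tray at (280–347,140–228) and plate at (323,187). Basket B has its tray at (232–303,292–385) and plate tip at about (268,400). The greens remain distinct. Next I cast rays at the rim height from both views.

```bash
python3 - <<'E'
from h import *
import json
C=json.load(open("w3.json"));T=get_calibration("top")
w=lambda p:(150+p[0]/1.6667,40+p[1]/1.6667); t=lambda p:(175+p[0]/2.963,155+p[1]/2.963)
def rect(n,c,f,pts,z):
    q=np.float32([ray(c,f(p),z)[:2] for p in pts]);(m,sz,a)=cv2.minAreaRect((q*1000).astype(np.float32));print(n,"mean",q.mean(0).round(4),"size",np.round(sz),"ang",round(a,1))
rect("A w",C,w,[(282,137),(347,140),(342,229),(280,228)],.035)
rect("A t",T,t,[(190,320),(275,320),(275,382),(192,382)],.035)
rect("B w",C,w,[(232,305),(288,292),(303,374),(245,387)],.035)
rect("B t",T,t,[(348,365),(428,338),(442,392),(362,418)],.035)
for n,p,z in [("A plate top",(323,187),.16),("A sh1",(319,135),.087),("A sh2",(316,231),.087),("Bplate top end",(268,396),.16),("Bplate top",(265,380),.16),("tip4",(528,202),.256),("tip3",(512,382),.256)]:
    X=ray(C,w(p),z);print(n,X.round(4),rel(X).round(4))
E
```

```text
A w mean [0.4633 0.1602] size [57. 78.] ang 2.7
A t mean [0.4626 0.1583] size [78. 57.] ang 88.6
B w mean [0.4321 0.0138] size [58. 85.] ang 14.4
B t mean [0.4342 0.0111] size [51. 80.] ang 16.5
A plate top [0.4642 0.1604 0.16  ] [-0.166   0.1659]
A sh1 [0.4624 0.1987 0.087 ] [-0.1651  0.2041]
A sh2 [0.4665 0.1241 0.087 ] [-0.1663  0.1294]
Bplate top end [0.4365 0.0053 0.16  ] [-0.2046  0.0131]
Bplate top [0.4334 0.0179 0.16  ] [-0.2068  0.0259]
tip4 [0.5674 0.1619 0.256 ] [-0.0629  0.1601]
tip3 [0.5764 0.0608 0.256 ] [-0.0611  0.0585]
```

```bash
cat >> h.py <<'E'
def pick(x,y,yaw):
    ungrasp(); reach([x,y,.30],dn(yaw+90)); 
    print("contact",move_straight([x,y,.131],.15,contact_N=6)); grasp(40);st("grip")
    move_straight([x,y,.33],.15,contact_N=40);pause(.2);st("lift")
def hang(hx,hy):
    reach(W(-.17,hy,.33),dn(PSI+90)); move_straight(W(-.17,hy,.305),.1); pause(.4); st("pre")
E
python3 - <<'E'
from h import *
pick(.4635,.1602,3); hang(-.0475,.0570)
c=get_calibration("wrist");im=read_camera("wrist")[:,:,::-1];cv2.imwrite("pics/w4.png",im)
cv2.imwrite("pics/side2.png",read_camera("side")[:,:,::-1])
a=cv2.resize(cv2.imread("pics/side2.png")[140:320,220:460],(400,300));b=cv2.resize(im,(400,300));cv2.imwrite("pics/m1.png",np.hstack([a,b]))
E
```

```text
contact False
grip 31.3 [0.4635 0.1602 0.1311] rack [-0.1667  0.1657] w 0.0095 F [ 0.  -0.8  0.9] ff 42.8
lift 32.9 [0.4634 0.1602 0.3296] rack [-0.1668  0.1657] w 0.0092 F [ 0.4  1.3 -1.6] ff 42.2
pre 34.2 [0.468  0.0516 0.3052] rack [-0.1699  0.057 ] w 0.0094 F [ 0.2 -0.4 -3. ] ff 42.2
```

View pics/m1.png

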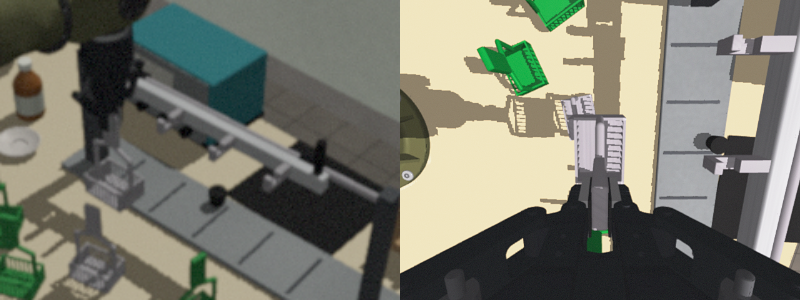

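The basket is held straight and level. Thread it on and lower.

```bash
cat >> h.py <<'E'
def seat(hx,hy):
    r=move_straight(W(hx,hy,.305),.06,contact_N=10);st(f"thread {r}")
    if r: return
    r=move_straight(W(hx,hy,.274),.03,contact_N=6);st(f"low {r}")
def leave(hx,hy):
    ungrasp();e=sense()["eef_pos"];move_straight([e[0],e[1],.42],.12);st("left")
E
python3 - <<'E'
from h import *
seat(-.0475,.0570)
im=read_camera("wrist")[:,:,::-1];c=get_calibration("wrist");cv2.imwrite("pics/w5.png",im)
E
```

```text
thread False 36.5 [0.59   0.0602 0.3052] rack [-0.0476  0.057 ] w 0.0092 F [-0.1  0.5 -2.3] ff 42.2
low True 37.4 [0.5901 0.0603 0.2787] rack [-0.0475  0.0571] w 0.0096 F [0.3 0.8 3.9] ff 43.3
```

Contact came at exactly the expected height (.2787 against .279). Release it, then recheck basket B's place.

```bash
python3 - <<'E'
from h import *
import json
leave(0,0)
reach([.44,.06,.44],dn(94.05));pause(.3)
c=get_calibration("wrist");im=read_camera("wrist")[:,:,::-1];cv2.imwrite("pics/w6.png",im)
json.dump({k:np.array(v).tolist() for k,v in c.items()},open("w6.json","w"))
a=cv2.resize(read_camera("side")[140:320,220:460,::-1],(400,300))
b=cv2.resize(im[30:330,170:570],(800,600));cv2.imwrite("pics/w6c.png",b);b[300:,400:]=a;cv2.imwrite("pics/m2.png",b)
E
```

```text
left 39.5 [0.5898 0.0602 0.4193] rack [-0.0478  0.057 ] w 0.0852 F [-0.3 -0.2  0.1] ff 0.0
```

View pics/m2.png

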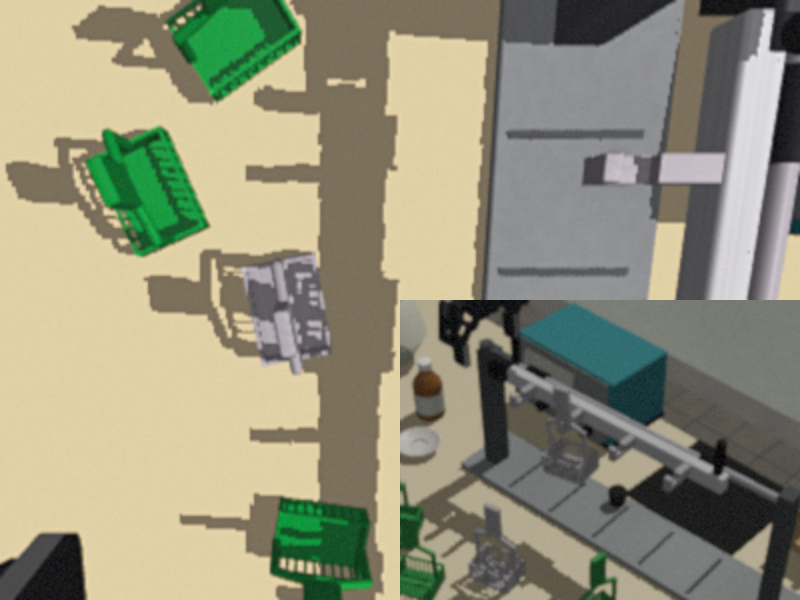

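Basket A hangs on hook 3. B's tray corners are (243,268), (315,253), (329,353), (263,365) and its shoulders are about (279,262) and (297,370).

```bash
python3 - <<'E'
from h import *
import json
C=json.load(open("w6.json"));w=lambda p:(170+p[0]/2,30+p[1]/2)
q=np.array([ray(C,w(p),.035)[:2] for p in [(243,268),(315,253),(329,353),(263,365)]]);m=q.mean(0)
s=[ray(C,w(p),.087)[:2] for p in [(279,264),(297,370)]];d=s[0]-s[1]
yaw=np.degrees(np.arctan2(-d[0],d[1]));print(m.round(4),cv2.minAreaRect((q*1000).astype(np.float32)),np.mean(s,0).round(4),np.linalg.norm(d),yaw)
if np.linalg.norm(m-[.433,.0125])<.01 and abs(yaw-14)<5:
    pick(.4335,.0125,14.5); hang(-.0475,-.0485)
    seat(-.0475,-.0485)
E
```

```text
[0.4311 0.0666] ((431.8288879394531, 66.85767364501953), (54.806861877441406, 75.74314880371094), 14.844127655029297) [0.4323 0.0673] 0.07364651919735606 13.527034605655697
```

B was indeed knocked about 54 mm toward +y: its offset from the fixed green basket changed too. I'll pick it at the new pose.

```bash
python3 - <<'E'
from h import *
pick(.4318,.0672,14); hang(-.0475,-.0485)
if .006<sense()["grip_width"]<.013: seat(-.0475,-.0485)
E
```

```text
contact False
grip 43.3 [0.4318 0.0673 0.131 ] rack [-0.2049  0.0752] w 0.0093 F [-1.1  0.4  1.1] ff 42.0
lift 45.0 [0.4317 0.0672 0.3296] rack [-0.205   0.0752] w 0.0092 F [-0.4 -0.3 -2.7] ff 41.5
pre 46.3 [ 0.4754 -0.0537  0.3052] rack [-0.1699 -0.0485] w 0.0096 F [ 0.1 -0.  -2.1] ff 41.4
thread False 48.5 [ 0.5974 -0.0451  0.3051] rack [-0.0476 -0.0485] w 0.0094 F [-0.5 -0.  -2.6] ff 41.4
low True 49.4 [ 0.5975 -0.0449  0.2779] rack [-0.0475 -0.0484] w 0.0093 F [-0.3  0.6  4.7] ff 42.5
```

```bash
python3 - <<'E'
from h import *
leave(0,0)
reach([.35,-.15,.45],dn(94.05));pause(1.5)
a=read_camera("top")[:,:,::-1];b=read_camera("side")[:,:,::-1]
m=np.zeros((600,800,3),np.uint8);m[:300,:400]=cv2.resize(a,(400,300));m[:300,400:]=cv2.resize(b,(400,300))
m[300:,:400]=cv2.resize(a[150:285,180:360],(400,300));m[300:,400:]=cv2.resize(b[140:320,220:460],(400,300));cv2.imwrite("pics/m3.png",m)
E
```

```text
left 51.4 [ 0.5972 -0.0449  0.4193] rack [-0.0479 -0.0484] w 0.0855 F [ 0.5 -0.5  0.2] ff 0.0
```

View pics/m3.png

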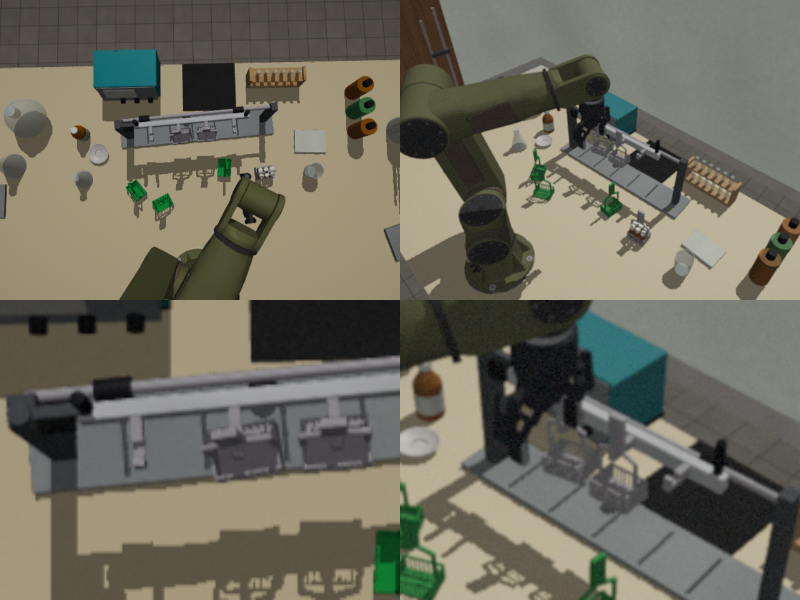

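Both baskets hang on hooks 2 and 3, and no other grey basket is on the bench. One close wrist check for seating and sway.

```bash
python3 - <<'E'
from h import *
reach(W(-.12,-.06,.46),dn(94.05));pause(1.5)
c=get_calibration("wrist");im=read_camera("wrist")[:,:,::-1];pause(.7);im2=read_camera("wrist")[:,:,::-1]
print("diff",(cv2.absdiff(im,im2)[100:400,150:500].max(2)>60).sum())
for y in (-.0485,.057):
    print([proj(c,W(-.0475,y+d,z)).round() for d,z in((0,.305),(-.014,.244),(.014,.244))])
cv2.imwrite("pics/w7.png",cv2.resize(im[60:360,220:620],(800,600)))
E
```

```text
diff 0
[array([406., 213.]), array([391., 215.]), array([392., 188.])]
[array([414.,  77.]), array([397., 105.]), array([398.,  72.])]
```

View pics/w7.png

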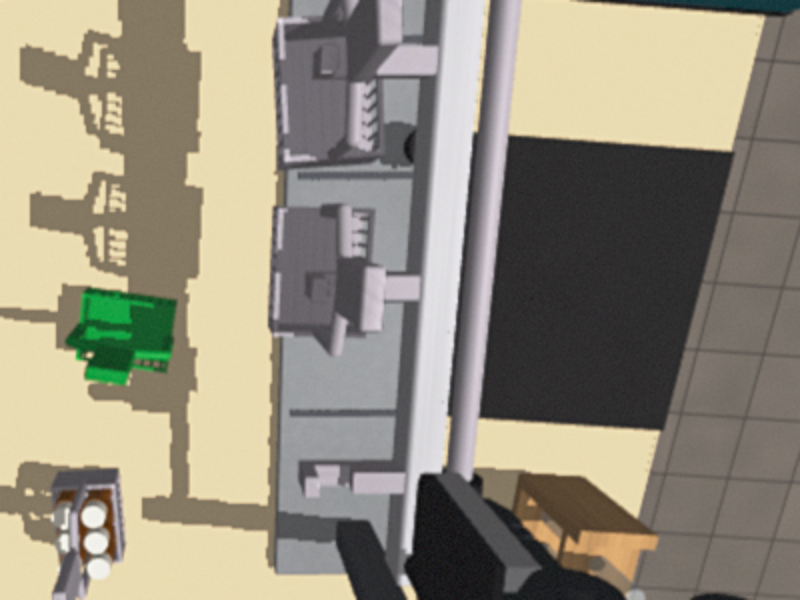

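Both plate tops appear at (373,297) and (390,25), against (372,306) and (388,34) predicted for seated baskets. They are upright and still (no frame difference). Handing in.

```bash
python3 -c "
from station import *
print(finish_job())"
```

```text
the job is handed in; nothing more can be done
None
```

I pushed the bar home and locked it, then hung both empty baskets (the only two present) on hooks 2 and 3, upright and still, and handed the job in; no verdict came back, and that the bar is fully home rests on it not moving under a 45 N push, since I had no direct reading.

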